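# Slide the grill press onto the warming hob and hold the boost dial at its third click

## Robot

A 6-joint arm with a two-finger parallel gripper is mounted at the origin on the work surface. World frame = base frame: x ahead of the robot, y to its left, z up, the work surface at z = 0. Lengths are in m, angles in rad, forces in N, time in s.
With the tool pointing down it reaches from about 0.35 to 0.925 m from the base axis. Payload 6.4 kg.
Tool frame: the origin (TCP) lies at the very end of the fingers, on their centre line; the grasp point (between the pads) lies 19 mm behind it; y points along the fingers, z is the direction in which the jaws open and shut, and the axes are right-handed (so a half turn about y gives the same grasp; the last joint's range is limited). The gripper opens to 85 mm and grips with 20 to 120 N. Pads are 22 mm wide; open, the fingers measure 114 mm over their backs; the gripper's body (76 mm by 85 mm) begins 54 mm behind the grasp point. The pads swing forward as they close: fully open they stand 13 mm farther back than shut.
Start: joints at [1.069, 0.245, 1.558, -0, 1.339, -0.174], TCP at [0.209, 0.615, 0.231] pointing down, gripper open.
Joint ranges: [-3.13, 3.13], [-1.02, 2.26], [0.13, 2.54], [-0.95, 4.09], [0.21, 2.88], [-2.74, 2.74]. Speed limits (rad/s): [2.57, 2.57, 3.14, 3.14, 3.14, 3.14].

## Interface

Orientations are given as a unit quaternion [w, x, y, z].
In Python, from plant import monitor, optics, order, models gives the robot as it stands. The module is installed in compiled form; this text tells all that it offers.
- The arm moves only by the shell command python3 -m handwheel 'ROWS' [FORCE]. ROWS is JSON, a list of rows, each an object with "twist": the turn, a rotation vector about the world's x, y, z normalised to -1 to 1, where 1 is 180 degrees, a list of three; "delta_pos": the shift along the world's x, y, z normalised to -1 to 1, where 1 is 0.3 m, a list of three; "hand": the gripper's target within -1 to 1 (shut at 1, half-way at 0, fully open at -1). In form: [{"twist": [rx, ry, rz], "delta_pos": [x, y, z], "hand": hand}, ...]. A call has 1 to 10 rows; each row shifts and turns the commanded pose from where the row before left it; what a row does not reach is not made up. A row lasts 1/12 s, in which the tool goes at most 41.7 mm and 7.16 degrees, less where a joint would pass 70% of its speed; a pose out of reach is approached as far as the arm can. A call with a number of a shift or a turn outside -1 to 1 is refused whole. A call with a gripper value outside its range is refused whole. The fingers move at their own pace and stop on an object; FORCE is the grip in N (left out, the last holds). Time passes only in rows, so rows that do not move let the fingers close. It gives the time, the measured TCP pose, the force and the opening at its end, in the units of the state.
- monitor.read_state(): the state, without advancing time (a new reading comes with each control period).
- optics.grab_frame(name): name is "scene" or "top"; returns a dict with "img" (400x640x3 uint8, red, green, blue), "range_z" (400x640 float32, m along the optical axis (not along the pixel's ray), 0 where there is no reading), "camera_matrix" (3x3 intrinsics, pixels), "k1" (the pictures are not rectified: a ray, as slopes to the right and down, at radius r is drawn at 1 + k1 r^2 times it, then the intrinsics apply), "eye" and "orientation" of the camera in the world. Camera axes: x right, y down, z forward; pixel columns grow to the right and rows downward; lengths in m; the calibration is good to about 2 mm. A picture is of the moment at which its call begins.
- order.sign_off(): hands the job in, once; it reports no verdict.
Trained networks look in a picture, given as the dict that the camera call returned (one of the last four; its "shot" number tells which), for a name from the list of things; names that differ only in an ending like _2 or _b are one class to them, and where a whole thing is asked for, a point or a joint stands for the part that bears it (a point fixed in the world has none). Each returns a list of dicts, best first, with "confidence" (0 to 1); they miss things now and then, are a little off and sometimes report something else, mostly with a low value. They report only what shows in the picture. A call takes as long as a camera call. They do not tell look-alikes from the thing itself.
- models.find_in(thing, picture): "xy" ([column, row] in pixels, amid what is visible of it).
- models.outline_of(thing, picture): "pixels" (400x640 bool, what is visible of it) and "xy" ([column, row] in pixels, amid what is visible of it).
- models.mark_of(thing, picture): "xy" ([column, row] in pixels: a listed point, or the origin of a listed thing).
The state is a dict: "time_s": time; "joint_positions": joint angles; "joint_vel": joint speeds; "tau": joint torques, N m; "eef_pos": TCP position; "ee_rot": TCP orientation; "contact_force": force on the tool from outside, world axes, zero at the start; "moment": the same for the moment, N m; "finger_gap": opening from 0.0 (shut) to 1.0 (fully open).
Only numpy, scipy, OpenCV 4.12 (cv2) and the standard library are available. Lean on these libraries where they do the work, as an engineer would, in place of code of your own. Each camera call takes 0.05 s, during which the arm holds its last target. There are 200 camera calls.

## Task

Slide the steel grill press across the counter, flat and without lifting it, until its plate lies inside the white outline on the black glass hob, long side along the outline's long side, and let go of it. Then turn the hob's spring-return dial clockwise past its first two clicks to the third (the three red dots) and keep holding it there: the program finishes while the gripper still holds the dial against its spring. Leave the bowl, the yellow bottle and the jar where they stand.

Things in the scene. Friction and masses are not known exactly. Their poses are not given: they have to be found in the camera images.
- press_grip (a point): Centre of the grill press's level wooden handle bar, 50 mm above the counter, over the middle of its plate. The bar is 110 mm long, 18 mm wide, 16 mm tall (42 to 58 mm above the counter), on two steel posts 10 mm thick, 42 mm either side of the middle; 34 mm open space between plate and bar. x axis: along the bar, which is the plate's long side; z up.
- press_base (a point): Centre of the underside of the grill press's plate, 50 mm straight below press_grip; height 0 on the counter. The plate is dark steel, 150 mm (along this x axis) x 100 x 8 mm; the press is loose and weighs about 0.75 kg. z up.
- zone (a point): Centre of the white outline on the hob's black glass, at counter height. Inside, the outline measures 180 mm (along this x axis) by 130 mm (along y). The glass (280 x 216 mm) is flush with the counter, so things slide on to it without a step. Fixed. z up.
- dial_axis (a point): Point on the dial's vertical turning axis, 75 mm above the counter, half-way up its grip bar. The dial is a grey disc 84 mm across, its top 57 mm above the counter, with a black upright radial bar on it. It sits on the middle of the hob's fixed aluminium console, a box 150 x 150 mm, 45 mm high, centred at x = 0, y = -190 mm in the frame of zone.
- dial_grip (a point): Place to grip or push the dial's bar: on its centreline, 42 mm from the turning axis, 75 mm above the counter. The bar is 12 mm wide, from 57 to 89 mm above the counter, and reaches from 15 mm behind the axis to 55 mm in front of it (white line on top of the front part). Turns with the dial. x axis: outwards along the bar; z up.
- dial (a joint): Angle of the dial in rad: 0 at home (black line on the console), growing clockwise seen from above. Clicks at 0.4 (one black dot), 0.8 (two black dots), 1.2 (three red dots); hard stop at 1.30. A spring always returns it to 0, from the clicks too: 0.25 to 0.4 N m, and up to 0.15 N m more over the clicks (5 to 13 N at dial_grip).
- bowl_mid (a point): Bystander: white bowl, 120 mm across and 55 mm high, loose; this point is on its axis half-way up. Leave it alone.
- bottle_mid (a point): Bystander: yellow bottle with a red cap, 56 mm across and 140 mm high, loose; this point is on its axis half-way up. Leave it alone.
- jar_mid (a point): Bystander: amber jar with a steel lid, 64 mm across and 85 mm high, loose; this point is on its axis half-way up. Leave it alone.
Things that resemble listed ones, but are neither listed nor needed, are in the scene too. What is shaped like the part that bears press_grip but green or purple is not meant.

How it is judged:
On the way, in this order (a step that is already met when the one before it is completed fails the run):
1. the grill press lies flat inside the outline, let go and at rest (x of press_base in the frame of zone between -0.018 and 0.018 m and y of press_base in the frame of zone between -0.018 and 0.018 m and angle between the x axis of press_base and the x axis of zone, either way round below 0.24 rad and height (world z) of press_base below 0.004 m and angle between press_base's own z axis and vertical below 0.06 rad and contact force between each of the fingers, the arm and press below 0.2 N and linear speed of press below 0.02 m/s), for 0.3 s.
2. the dial is held at its third click by the gripper (value of joint dial above 1.08 rad and contact force between the fingers and dial above 1 N), for 0.5 s.
At the end, for the whole second after the job is handed in: The press lies flat, untouched, its centre within 18 mm of the outline's centre along each outline axis and its long side within 0.24 rad of the outline's; the dial stands still beyond 1.08 rad (third click: 1.2) and the gripper alone holds it there with more than 1 N (all of step 1 and all of step 2 and velocity of joint dial between -0.15 and 0.15 rad/s and contact force between dial and bowl below 0.2 N and contact force between dial and bottle below 0.2 N and contact force between dial and jar below 0.2 N and contact force between dial and press below 0.2 N); the arm keeps its last pose, push and grip.
It fails at once if the press is lifted more than 12 mm off the counter or tipped (height (world z) of press_base above 0.012 m or angle between press_base's own z axis and vertical above 0.25 rad).
It fails at once if a bystander is moved by more than 25 mm or tipped (distance of any of bowl_mid, bottle_mid, jar_mid from where it was at the start of the episode above 0.025 m or angle between any of bowl_mid, bottle_mid, jar_mid's own z axis and vertical above 0.3 rad).
It also fails if it takes over 50 s, if anything falls off the work surface, if the arm or the gripper's body presses on something with over 40 N, if the wrist force passes 120 N, or if a joint passes its speed limit or range.

## Working session

There is one attempt and no reset: what is moved stays moved. The work goes in short steps, Python scripts to look and compute and a shell command to move; the robot and the scene stay as the last step left them, time stands still between calls to the robot, and variables do not carry over. Pictures are saved under pics/ and viewed, about 8 in all and at most 12, crops included, and the job is handed in when it is done.

```bash
mkdir -p pics
cat > h.py <<'E'
import numpy as np, cv2
from plant import monitor, optics, order, models
from scipy.spatial.transform import Rotation as R
def cam(n):
    return optics.grab_frame(n)
def Rm(p):
    q=np.array(p["orientation"])
    return q if q.shape==(3,3) else R.from_quat(q,scalar_first=True).as_matrix()
def rays(p,uv):
    K=np.array(p["camera_matrix"]); uv=np.atleast_2d(uv).astype(float)
    d=np.c_[(uv[:,0]-K[0,2])/K[0,0],(uv[:,1]-K[1,2])/K[1,1]]
    s=d.copy()
    for _ in range(10): s=d/(1+p["k1"]*(s**2).sum(1,keepdims=True))
    return np.c_[s,np.ones(len(s))]
def atz(p,uv,z):
    d=rays(p,uv)@Rm(p).T; e=np.array(p["eye"])
    return e+d*((z-e[2])/d[:,2])[:,None]
def cloud(p,mask):
    v,u=np.nonzero(mask&(p["range_z"]>0)); return (rays(p,np.c_[u,v])*p["range_z"][v,u][:,None])@Rm(p).T+np.array(p["eye"])
def save(p,f,box=None,s=1):
    im=p["img"][...,::-1]
    if box: im=im[box[1]:box[3],box[0]:box[2]]
    cv2.imwrite("pics/"+f,cv2.resize(im,None,fx=s,fy=s,interpolation=cv2.INTER_CUBIC))
E
python3 - <<'E'
from h import *
for n in("top","scene"):
    p=cam(n); save(p,n+"1.png"); print(n,np.round(p["eye"],3))
    for t,z in(("press_grip",.05),("press_base",0),("zone",0),("dial_axis",.075),("dial_grip",.075),("bowl_mid",.0275),("bottle_mid",.07),("jar_mid",.0425)):
        for m in models.mark_of(t,p)[:3]: print(t,round(m["confidence"],2),np.round(m["xy"]),np.round(atz(p,m["xy"],z)[0],3))
print(monitor.read_state())
E
```

```text
top [0.31  0.15  1.345]
press_grip 0.82 [236. 165.] [0.639 0.406 0.05 ]
press_grip 0.77 [277. 226.] [0.449 0.277 0.05 ]
press_base 0.87 [253. 298.] [0.233 0.358 0.   ]
press_base 0.65 [286. 230.] [0.44  0.256 0.   ]
press_base 0.62 [242. 167.] [0.646 0.399 0.   ]
zone 0.95 [342. 206.] [0.513 0.08  0.   ]
dial_axis 0.94 [408. 206.] [ 0.502 -0.114  0.075]
dial_grip 0.88 [418. 199.] [ 0.52  -0.147  0.075]
bowl_mid 0.86 [303. 131.] [0.752 0.199 0.028]
bottle_mid 0.81 [360. 111.] [0.803 0.02  0.07 ]
bottle_mid 0.33 [190. 233.] [0.427 0.538 0.07 ]
jar_mid 0.71 [188. 232.] [0.433 0.554 0.042]
scene [1.063 0.892 0.646]
press_grip 0.83 [370. 222.] [0.449 0.274 0.05 ]
press_grip 0.77 [456. 215.] [0.24  0.373 0.05 ]
press_grip 0.64 [341. 278.] [0.639 0.396 0.05 ]
press_base 0.61 [376. 236.] [0.43 0.28 0.  ]
press_base 0.58 [449. 228.] [0.237 0.36  0.   ]
press_base 0.56 [343. 301.] [0.643 0.414 0.   ]
zone 0.78 [304. 210.] [0.519 0.073 0.   ]
dial_axis 0.62 [274. 161.] [ 0.507 -0.113  0.075]
dial_grip 0.57 [262. 153.] [ 0.512 -0.178  0.075]
bowl_mid 0.72 [248. 254.] [0.754 0.191 0.027]
bowl_mid 0.51 [373. 237.] [0.465 0.303 0.027]
jar_mid 0.73 [464. 286.] [0.431 0.553 0.042]
{'time_s': 0.9, 'joint_positions': array([ 1.06886593e+00,  2.45062145e-01,  1.55779423e+00, -7.69920191e-06,
        1.33871216e+00, -1.74141034e-01]), 'joint_vel': array([ 0.0009613 , -0.00081604, -0.00034077, -0.000403  ,  0.00197142,
        0.00076693]), 'tau': array([-1.19088427e-04, -4.29519761e+01, -3.26427376e+01, -1.51104173e-04,
        5.57261501e-04,  8.64826461e-06]), 'eef_pos': array([0.20929519, 0.61539459, 0.23131759]), 'ee_rot': array([ 0.69763832, -0.697624  ,  0.11536696, -0.11537761]), 'contact_force': array([-0.6745877 , -0.03511805, -0.53063174]), 'moment': array([-0.00219639,  0.01294824,  0.01283952]), 'finger_gap': 1.001922348470192}
```

View pics/top1.png

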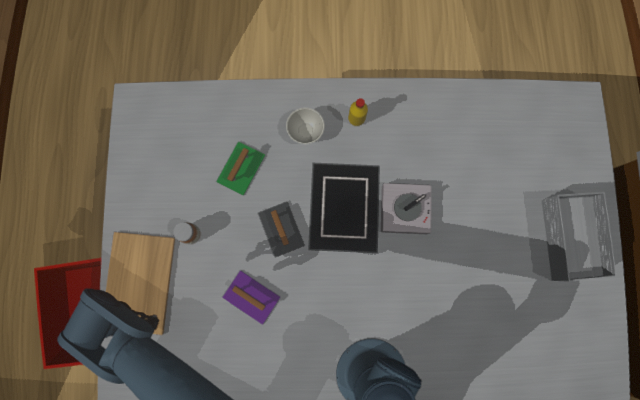

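View pics/scene1.png

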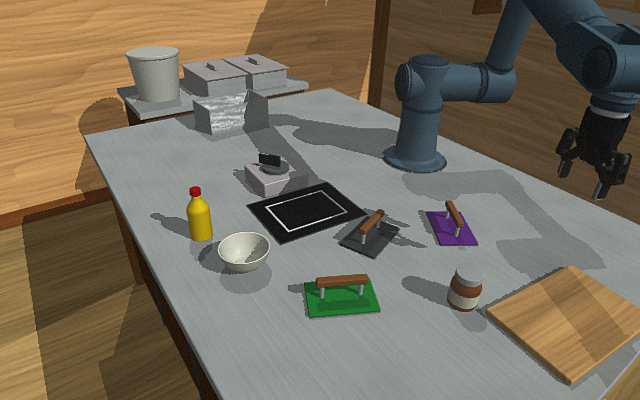

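Top view: three presses, green (240,167), purple (251,297) and dark steel (281,229). The description says dark steel, so (281,229) is the one. I'll confirm it with a crop and measure it.

Run:
```python
from h import *
p=cam("top"); save(p,"crop1.png",(240,140,450,280),3.6)
im=p["img"].astype(int); hsv=cv2.cvtColor(p["img"],cv2.COLOR_RGB2HSV)
def rect(P): 
    r=cv2.minAreaRect((P[:,:2]*1000).astype(np.float32)); print(np.round(r[0]),np.round(r[1]),"ang",round(r[2],1)); return r
for box,name,z in(((250,195,308,262),"press",.05),):
    m=np.zeros((400,640),bool); m[box[1]:box[3],box[0]:box[2]]=1
    C=cloud(p,m); b=C[(C[:,2]>.04)&(C[:,2]<.07)]; print("bar",len(b),b[:,2].max()); rect(b)
    pl=C[(C[:,2]>.0045)&(C[:,2]<.02)]; print("plate",len(pl)); rect(pl)
# colour-based bar
m=np.zeros((400,640),bool); m[195:262,250:308]=1
mb=m&(hsv[...,1]>90); v,u=np.nonzero(mb); print("barcol",len(u)); rect(atz(p,np.c_[u,v],.058))
# zone white
m=np.zeros((400,640),bool); m[168:246,314:376]=1
w=m&(im.min(2)>110); v,u=np.nonzero(w); print("zone",len(u)); rect(atz(p,np.c_[u,v],0.))
m[:]=0; m[160:255,305:381]=1
# console
m[:]=0; m[175:240,378:440]=1
C=cloud(p,m); c=C[(C[:,2]>.035)&(C[:,2]<.052)]; print("console",len(c)); rect(c)
c=C[(C[:,2]>.072)]; print("dialbar",len(c), c.mean(0)); rect(c)
```

```text
bar 224 0.06389642998215606
[444. 272.] [109.  18.] ang 21.1
plate 1099
[446. 279.] [180. 204.] ang 89.5
barcol 201
[444. 271.] [109.  17.] ang 20.5
zone 305
[513.  72.] [142. 191.] ang 86.8
console 1762
[ 501. -117.] [149. 151.] ang 86.8
dialbar 99 [ 0.51173505 -0.13373778  0.08700168]
[ 512. -135.] [12. 70.] ang 33.8
```

View pics/crop1.png

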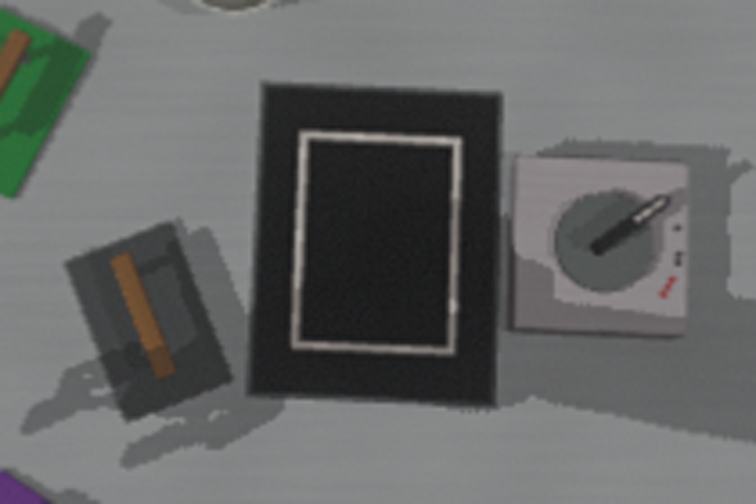

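The crop shows the dark steel press at crop (145,320), with its wooden bar from (120,255) to (165,375). The white outline runs from (295,130) to (460,355). The dial's white line points to the upper right, and the red dots are at (668,288).

Measured values:
- **Press:** grip at (0.444, 0.271), bar yaw 20.5°.
- **Zone:** centre at (0.513, 0.072), yaw -3.2°.
- **Dial:** axis at about (0.502, -0.118), bar at -56°.

Next I move above the press.

```bash
python3 -m handwheel '[{"twist":[0,0,0.0218],"delta_pos":[0.052,-0.0764,-0.018],"hand":-1},{"twist":[0,0,0.0218],"delta_pos":[0.052,-0.0764,-0.018],"hand":-1},{"twist":[0,0,0.0218],"delta_pos":[0.052,-0.0764,-0.018],"hand":-1},{"twist":[0,0,0.0218],"delta_pos":[0.052,-0.0764,-0.018],"hand":-1},{"twist":[0,0,0.0218],"delta_pos":[0.052,-0.0764,-0.018],"hand":-1},{"twist":[0,0,0.0218],"delta_pos":[0.052,-0.0764,-0.018],"hand":-1},{"twist":[0,0,0.0218],"delta_pos":[0.052,-0.0764,-0.018],"hand":-1},{"twist":[0,0,0.0218],"delta_pos":[0.052,-0.0764,-0.018],"hand":-1},{"twist":[0,0,0.0218],"delta_pos":[0.052,-0.0764,-0.018],"hand":-1},{"twist":[0,0,0.0218],"delta_pos":[0.052,-0.0764,-0.018],"hand":-1}]' 40
python3 -m handwheel '[{"twist":[0,0,0],"delta_pos":[0.0526,-0.0768,-0.018],"hand":-1},{"twist":[0,0,0],"delta_pos":[0.0526,-0.0768,-0.018],"hand":-1},{"twist":[0,0,0],"delta_pos":[0.0526,-0.0768,-0.018],"hand":-1},{"twist":[0,0,0],"delta_pos":[0.0526,-0.0768,-0.018],"hand":-1},{"twist":[0,0,0],"delta_pos":[0.0526,-0.0768,-0.018],"hand":-1},{"twist":[0,0,0],"delta_pos":[0,0,0],"hand":-1},{"twist":[0,0,0],"delta_pos":[0,0,0],"hand":-1}]'
python3 - <<'E'
from h import *
s=monitor.read_state(); m=R.from_quat(s["ee_rot"],scalar_first=True).as_matrix(); print(np.round(m,3),np.degrees(np.arctan2(m[1,2],m[0,2])),s["joint_positions"])
save(cam("scene"),"s2.png",(250,60,500,320),2.2)
E
```

```text
time_s: 1.78
eef_pos: [0.3659, 0.3851, 0.1773]
ee_rot: [0.696, -0.696, -0.127, 0.127]
contact_force: [0.6, 1.0, -0.6]
finger_gap: 0.996
time_s: 2.37
eef_pos: [0.4446, 0.2702, 0.1501]
ee_rot: [0.696, -0.696, -0.124, 0.125]
contact_force: [-0.9, 0.0, 0.2]
finger_gap: 1.0
[[ 0.938 -0.001 -0.347]
 [ 0.347  0.     0.938]
 [-0.    -1.     0.   ]] 110.3087115729248 [ 3.27725842e-01  3.21872012e-02  1.95122096e+00  2.56892108e-04
  1.15865838e+00 -1.59762739e+00]
```

View pics/s2.png

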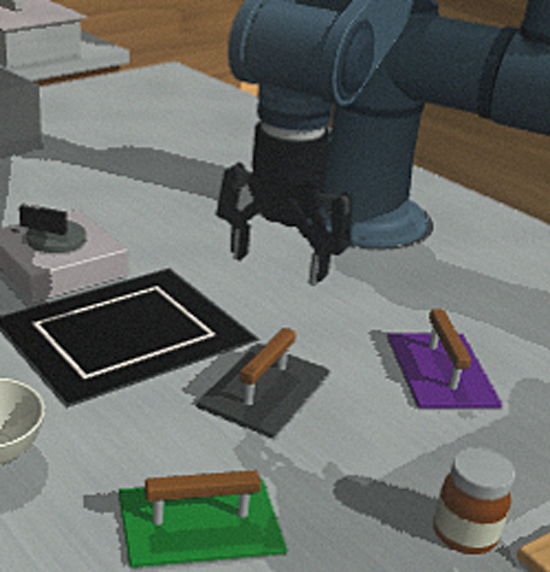

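The view shows the open fingers straddling the steel press's bar, at crop (270,355), with its direction. Next I descend 0.119 m and close.

```bash
python3 -m handwheel '[{"twist":[0,0,0],"delta_pos":[0,0,-0.08],"hand":-1},{"twist":[0,0,0],"delta_pos":[0,0,-0.08],"hand":-1},{"twist":[0,0,0],"delta_pos":[0,0,-0.08],"hand":-1},{"twist":[0,0,0],"delta_pos":[0,0,-0.08],"hand":-1},{"twist":[0,0,0],"delta_pos":[0,0,-0.04],"hand":-1},{"twist":[0,0,0],"delta_pos":[0,0,-0.036],"hand":-1},{"twist":[0,0,0],"delta_pos":[0,0,0],"hand":-1},{"twist":[0,0,0],"delta_pos":[0,0,0],"hand":-0.3},{"twist":[0,0,0],"delta_pos":[0,0,0],"hand":0.3},{"twist":[0,0,0],"delta_pos":[0,0,0],"hand":1}]' 40
python3 -m handwheel '[{"twist":[0,0,0],"delta_pos":[0,0,0],"hand":1},{"twist":[0,0,0],"delta_pos":[0,0,0],"hand":1},{"twist":[0,0,0],"delta_pos":[0,0,0],"hand":1},{"twist":[0,0,0],"delta_pos":[0,0,0],"hand":1},{"twist":[0,0,0],"delta_pos":[0,0,0],"hand":1},{"twist":[0,0,0],"delta_pos":[0,0,0],"hand":1}]'
```

```text
time_s: 3.25
eef_pos: [0.4453, 0.2715, 0.033]
ee_rot: [0.696, -0.696, -0.127, 0.125]
contact_force: [0.9, 0.6, 0.0]
finger_gap: 0.601
time_s: 3.75
eef_pos: [0.4447, 0.2712, 0.0323]
ee_rot: [0.696, -0.696, -0.126, 0.125]
contact_force: [-1.6, -0.2, 5.7]
finger_gap: 0.206
```

```bash
for i in 1; do python3 -m handwheel '[{"twist":[0,0,-0.0066],"delta_pos":[0.0115,-0.0332,0],"hand":1},{"twist":[0,0,-0.0066],"delta_pos":[0.0115,-0.0332,0],"hand":1},{"twist":[0,0,-0.0066],"delta_pos":[0.0115,-0.0332,0],"hand":1},{"twist":[0,0,-0.0066],"delta_pos":[0.0115,-0.0332,0],"hand":1},{"twist":[0,0,-0.0066],"delta_pos":[0.0115,-0.0332,0],"hand":1},{"twist":[0,0,-0.0066],"delta_pos":[0.0115,-0.0332,0],"hand":1},{"twist":[0,0,-0.0066],"delta_pos":[0.0115,-0.0332,0],"hand":1},{"twist":[0,0,-0.0066],"delta_pos":[0.0115,-0.0332,0],"hand":1},{"twist":[0,0,-0.0066],"delta_pos":[0.0115,-0.0332,0],"hand":1},{"twist":[0,0,-0.0066],"delta_pos":[0.0115,-0.0332,0],"hand":1}]'; done
```

```text
time_s: 4.58
eef_pos: [0.4792, 0.1722, 0.0322]
ee_rot: [0.706, -0.704, -0.053, 0.052]
contact_force: [-2.5, 6.8, 5.3]
finger_gap: 0.204
```

```bash
python3 -m handwheel '[{"twist":[0,0,-0.0066],"delta_pos":[0.0115,-0.0332,0],"hand":1},{"twist":[0,0,-0.0066],"delta_pos":[0.0115,-0.0332,0],"hand":1},{"twist":[0,0,-0.0066],"delta_pos":[0.0115,-0.0332,0],"hand":1},{"twist":[0,0,-0.0066],"delta_pos":[0.0115,-0.0332,0],"hand":1},{"twist":[0,0,-0.0066],"delta_pos":[0.0115,-0.0332,0],"hand":1},{"twist":[0,0,-0.0066],"delta_pos":[0.0115,-0.0332,0],"hand":1},{"twist":[0,0,-0.0066],"delta_pos":[0.0115,-0.0332,0],"hand":1},{"twist":[0,0,-0.0066],"delta_pos":[0.0115,-0.0332,0],"hand":1},{"twist":[0,0,-0.0066],"delta_pos":[0.0115,-0.0332,0],"hand":1},{"twist":[0,0,-0.0066],"delta_pos":[0.0115,-0.0332,0],"hand":1}]'
python3 -m handwheel '[{"twist":[0,0,0],"delta_pos":[0,0,0],"hand":1},{"twist":[0,0,0],"delta_pos":[0,0,0],"hand":0.5},{"twist":[0,0,0],"delta_pos":[0,0,0],"hand":0.2},{"twist":[0,0,0],"delta_pos":[0,0,0],"hand":-0.3},{"twist":[0,0,0],"delta_pos":[0,0,0],"hand":-1},{"twist":[0,0,0],"delta_pos":[0,0,0],"hand":-1},{"twist":[0,0,0],"delta_pos":[0,0,0],"hand":-1}]'
python3 -m handwheel '[{"twist":[0,0,0],"delta_pos":[0,0,0.04],"hand":-1},{"twist":[0,0,0],"delta_pos":[0,0,0.08],"hand":-1},{"twist":[0,0,0],"delta_pos":[0,0,0.1],"hand":-1},{"twist":[0,0,0],"delta_pos":[0,0,0.1],"hand":-1},{"twist":[0,0,0],"delta_pos":[0,0,0.1],"hand":-1},{"twist":[0,0,0],"delta_pos":[0,0,0.08],"hand":-1}]'
python3 - <<'E'
from h import *
p=cam("scene"); save(p,"s3.png",(190,110,440,310),3)
for m in models.mark_of("press_base",p)[:3]: print(m["confidence"],m["xy"],atz(p,m["xy"],0))
p=cam("top"); save(p,"t3.png",(280,130,450,270),3.5)
for m in models.mark_of("press_base",p)[:3]: print(m["confidence"],m["xy"],atz(p,m["xy"],0))
for m in models.mark_of("dial_grip",p)[:2]: print(m["confidence"],m["xy"],atz(p,m["xy"],0.075))
E
```

```text
time_s: 5.42
eef_pos: [0.5136, 0.0727, 0.0323]
ee_rot: [0.708, -0.706, 0.021, -0.021]
contact_force: [-2.2, 8.1, 7.6]
finger_gap: 0.202
time_s: 6.0
eef_pos: [0.5129, 0.072, 0.0313]
ee_rot: [-0.707, 0.707, -0.02, 0.02]
contact_force: [0.4, 0.3, 0.8]
finger_gap: 0.937
time_s: 6.5
eef_pos: [0.5138, 0.0718, 0.185]
ee_rot: [-0.707, 0.707, -0.019, 0.021]
contact_force: [0.6, -0.8, 0.4]
finger_gap: 0.999
0.9 [340.6, 298.0] [[0.64189888 0.40380043 0.        ]]
0.87 [306.4, 206.8] [[0.50280349 0.06257587 0.        ]]
0.65 [450.4, 229.0] [[0.23736021 0.36676847 0.        ]]
0.71 [240.7, 169.7] [[0.63575818 0.40093726 0.        ]]
0.56 [250.3, 299.4] [[0.22775937 0.36541281 0.        ]]
0.41 [345.8, 205.2] [[0.51686273 0.06688465 0.        ]]
0.75 [420.2, 200.2] [[ 0.51791915 -0.15236645  0.075     ]]
```

View pics/t3.png

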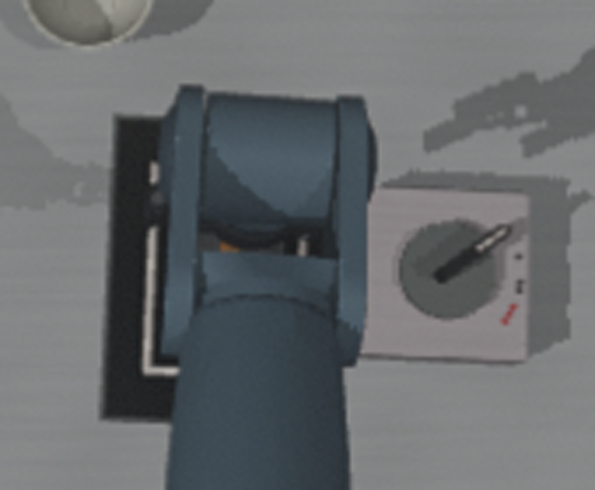

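View pics/s3.png

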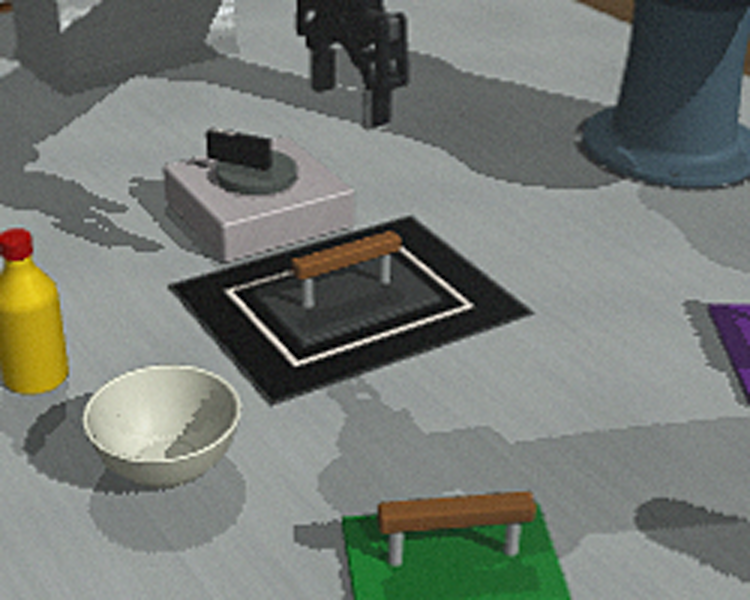

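The press lies inside the outline, at crop (345,290) in the scene view, and the dial is at home with its bar at (240,148). Now to the dial: yaw -53°, then above dial_grip at about (0.5235, -0.152).

```bash
python3 -m handwheel '[{"twist":[0,0,-0.0294],"delta_pos":[0.0032,-0.0747,-0.01],"hand":-1},{"twist":[0,0,-0.0294],"delta_pos":[0.0032,-0.0747,-0.01],"hand":-1},{"twist":[0,0,-0.0294],"delta_pos":[0.0032,-0.0747,-0.01],"hand":-1},{"twist":[0,0,-0.0294],"delta_pos":[0.0032,-0.0747,-0.01],"hand":-1},{"twist":[0,0,-0.0294],"delta_pos":[0.0032,-0.0747,-0.01],"hand":-1},{"twist":[0,0,-0.0294],"delta_pos":[0.0032,-0.0747,-0.01],"hand":-1},{"twist":[0,0,-0.0294],"delta_pos":[0.0032,-0.0747,-0.01],"hand":-1},{"twist":[0,0,-0.0294],"delta_pos":[0.0032,-0.0747,-0.01],"hand":-1},{"twist":[0,0,-0.0294],"delta_pos":[0.0032,-0.0747,-0.01],"hand":-1},{"twist":[0,0,-0.0294],"delta_pos":[0.0032,-0.0747,-0.01],"hand":-1}]'
python3 -m handwheel '[{"twist":[0,0,0],"delta_pos":[0,0,0],"hand":-1},{"twist":[0,0,0],"delta_pos":[0,0,0],"hand":-1}]'
python3 - <<'E'
from h import *
s=monitor.read_state(); m=R.from_quat(s["ee_rot"],scalar_first=True).as_matrix(); print(np.degrees(np.arctan2(m[1,2],m[0,2])),s["joint_positions"])
p=cam("scene"); save(p,"s4.png",(190,60,340,240),3.3)
p=cam("top")
hsv=cv2.cvtColor(p["img"],cv2.COLOR_RGB2HSV)
mk=np.zeros((400,640),bool); mk[168:246,314:376]=1; mk&=(hsv[...,1]>90)&(hsv[...,0]<25)
v,u=np.nonzero(mk); r=cv2.minAreaRect((atz(p,np.c_[u,v],.058)[:,:2]*1000).astype(np.float32)); print("bar on hob",r)
for n in ("bowl_mid","bottle_mid","jar_mid"): print(n,[np.round(x["xy"]) for x in models.mark_of(n,p)[:1]])
E
```

```text
time_s: 7.58
eef_pos: [0.5215, -0.1528, 0.1494]
ee_rot: [0.623, -0.623, 0.336, -0.333]
contact_force: [-0.7, -0.1, 0.3]
finger_gap: 0.996
time_s: 7.75
eef_pos: [0.5216, -0.1525, 0.1497]
ee_rot: [0.624, -0.623, 0.335, -0.332]
contact_force: [0.3, -0.5, -0.2]
finger_gap: 0.998
33.731788847358324 [-4.93171539e-01  8.94784606e-02  1.89188524e+00  2.37512294e-04
  1.16397808e+00 -1.08199403e+00]
bar on hob ((513.529052734375, 72.74256896972656), (18.06349754333496, 107.10427856445312), 88.75858306884766)
bowl_mid [array([302., 129.])]
bottle_mid [array([361., 111.])]
jar_mid [array([190., 233.])]
```

View pics/s4.png

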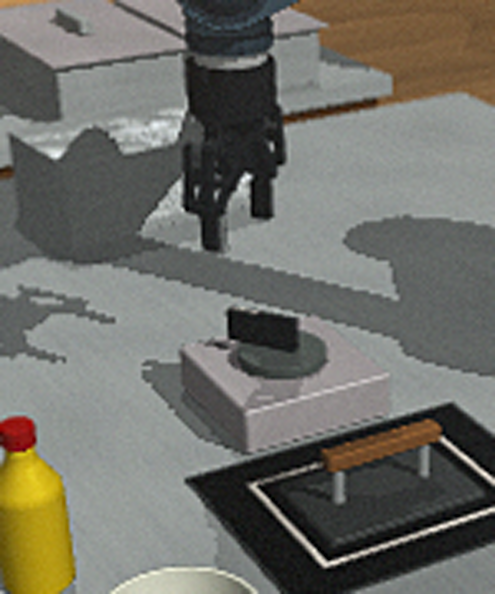

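The press measures (0.5135, 0.0727) with yaw about -1.2°, well inside the limits, and the bystanders haven't moved. The gripper is above the bar, at crop (262,328), and straddles it. Descend and grip.

```bash
python3 -m handwheel '[{"twist":[0,0,0],"delta_pos":[0,0,-0.07],"hand":-1},{"twist":[0,0,0],"delta_pos":[0,0,-0.07],"hand":-1},{"twist":[0,0,0],"delta_pos":[0,0,-0.07],"hand":-1},{"twist":[0,0,0],"delta_pos":[0,0,-0.04],"hand":-1},{"twist":[0,0,0],"delta_pos":[0,0,-0.035],"hand":-1},{"twist":[0,0,0],"delta_pos":[0,0,0],"hand":-0.3},{"twist":[0,0,0],"delta_pos":[0,0,0],"hand":0.3},{"twist":[0,0,0],"delta_pos":[0,0,0],"hand":0.7},{"twist":[0,0,0],"delta_pos":[0,0,0],"hand":1},{"twist":[0,0,0],"delta_pos":[0,0,0],"hand":1}]' 40
python3 -m handwheel '[{"twist":[0,0,0],"delta_pos":[0,0,0],"hand":1},{"twist":[0,0,0],"delta_pos":[0,0,0],"hand":1},{"twist":[0,0,0],"delta_pos":[0,0,0],"hand":1},{"twist":[0,0,0],"delta_pos":[0,0,0],"hand":1}]'
python3 - <<'E'
import numpy as np
ax=np.array([502,-118.]); r=np.array([522,-152.5])-ax; print(np.hypot(*r),np.degrees(np.arctan2(r[1],r[0])))
# 14 rows of -5 deg
prev=r
for k in range(1,15):
    a=np.radians(-5*k); q=np.array([r[0]*np.cos(a)-r[1]*np.sin(a),r[0]*np.sin(a)+r[1]*np.cos(a)]); print(k,np.round((q-prev)/300,4)); prev=q
E
```

```text
time_s: 8.83
eef_pos: [0.5235, -0.1527, 0.0671]
ee_rot: [-0.624, 0.624, -0.332, 0.334]
contact_force: [0.2, 0.2, 0.8]
finger_gap: 0.297
time_s: 9.17
eef_pos: [0.5238, -0.1523, 0.0669]
ee_rot: [0.624, -0.623, 0.332, -0.334]
contact_force: [3.5, 3.5, 3.9]
finger_gap: 0.126
39.87793876318083 -59.8986954344003
1 [-0.0103 -0.0054]
2 [-0.0107 -0.0045]
3 [-0.0111 -0.0035]
4 [-0.0113 -0.0025]
5 [-0.0115 -0.0015]
6 [-0.0116 -0.0005]
7 [-0.0116  0.0005]
8 [-0.0115  0.0015]
9 [-0.0113  0.0025]
10 [-0.0111  0.0035]
11 [-0.0107  0.0044]
12 [-0.0103  0.0053]
13 [-0.0098  0.0062]
14 [-0.0092  0.007 ]
```

```bash
python3 -m handwheel '[{"twist":[0,0,-0.0278],"delta_pos":[-0.0103,-0.0058,0],"hand":1},{"twist":[0,0,-0.0278],"delta_pos":[-0.0107,-0.0049,0],"hand":1},{"twist":[0,0,-0.0278],"delta_pos":[-0.0111,-0.0039,0],"hand":1},{"twist":[0,0,-0.0278],"delta_pos":[-0.0114,-0.0029,0],"hand":1},{"twist":[0,0,-0.0278],"delta_pos":[-0.0116,-0.0019,0],"hand":1},{"twist":[0,0,-0.0278],"delta_pos":[-0.0117,-0.0009,0],"hand":1},{"twist":[0,0,-0.0278],"delta_pos":[-0.0117,0,0],"hand":1},{"twist":[0,0,-0.0278],"delta_pos":[-0.0117,0.001,0],"hand":1}]' 50
python3 - <<'E'
from h import *
s=monitor.read_state(); m=R.from_quat(s["ee_rot"],scalar_first=True).as_matrix(); print(np.degrees(np.arctan2(m[1,2],m[0,2])))
r=s["eef_pos"][:2]*1000-[502,-118]; a=np.arctan2(r[1],r[0]); print(np.hypot(*r),np.degrees(a))
E
```

```text
time_s: 9.83
eef_pos: [0.4964, -0.159, 0.0669]
ee_rot: [-0.471, 0.471, -0.526, 0.528]
contact_force: [1.9, -0.1, 4.6]
finger_gap: 0.131
-6.467706291519687
41.3565393332435 -97.76791074499687
```

```bash
python3 -m handwheel '[{"twist":[0,0,-0.0267],"delta_pos":[-0.0113,0.002,0],"hand":1},{"twist":[0,0,-0.0267],"delta_pos":[-0.0111,0.003,0],"hand":1},{"twist":[0,0,-0.0267],"delta_pos":[-0.0108,0.0039,0],"hand":1},{"twist":[0,0,-0.0267],"delta_pos":[-0.0104,0.0048,0],"hand":1},{"twist":[0,0,-0.0267],"delta_pos":[-0.01,0.0056,0],"hand":1},{"twist":[0,0,-0.0267],"delta_pos":[-0.0095,0.0064,0],"hand":1},{"twist":[0,0,0],"delta_pos":[0,0,0],"hand":1},{"twist":[0,0,0],"delta_pos":[0,0,0],"hand":1},{"twist":[0,0,0],"delta_pos":[0,0,0],"hand":1},{"twist":[0,0,0],"delta_pos":[0,0,0],"hand":1}]' 50
python3 - <<'E'
from h import *
s=monitor.read_state(); m=R.from_quat(s["ee_rot"],scalar_first=True).as_matrix(); print(np.degrees(np.arctan2(m[1,2],m[0,2])),s["moment"])
r=s["eef_pos"][:2]*1000-[502,-118]; a=np.arctan2(r[1],r[0]); print(np.hypot(*r),np.degrees(a))
p=cam("scene"); save(p,"s5.png",(190,90,340,240),3.5)
p=cam("top"); save(p,"t5.png",(280,130,450,270),3.5)
C=np.zeros((400,640),bool); C[175:240,385:436]=1; c=cloud(p,C); c=c[(c[:,2]>.075)&(c[:,2]<.1)]; print(len(c),cv2.minAreaRect((c[:,:2]*1000).astype(np.float32)))
E
```

```text
time_s: 10.67
eef_pos: [0.4776, -0.1518, 0.067]
ee_rot: [-0.327, 0.327, -0.626, 0.628]
contact_force: [0.4, -4.1, 6.9]
finger_gap: 0.127
-34.96702706657355 [-0.784667   -0.0010651   0.24458413]
41.73190521155004 -125.84521309682584
41 ((502.7713623046875, -115.75898742675781), (24.986595153808594, 12.729097366333008), 54.494564056396484)
```

View pics/s5.png

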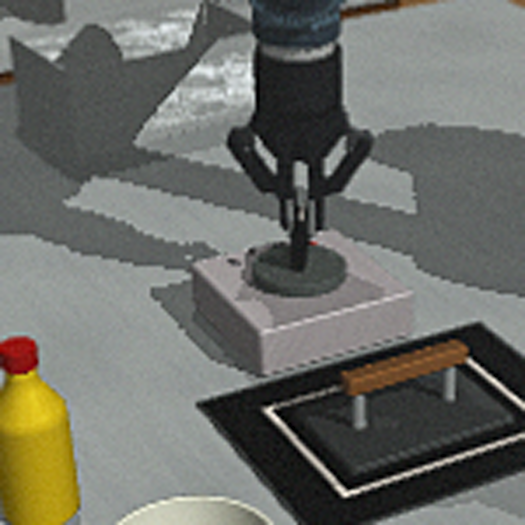

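View pics/t5.png

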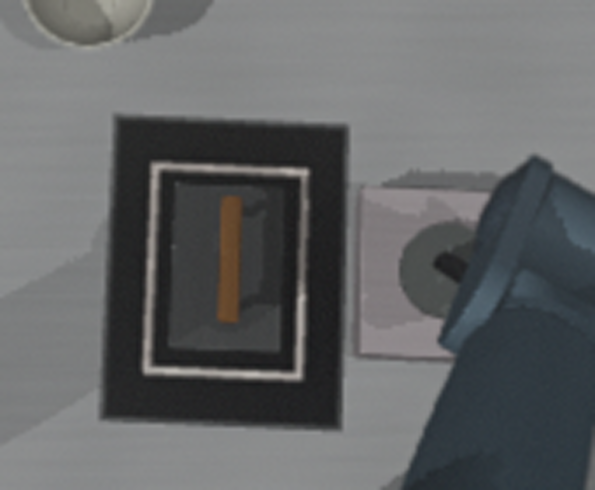

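The scene view shows the gripper holding the bar towards the red dots, at crop (300,250). The top view shows the plate inside the outline, at (228,265), and the dial bar at about -125.5°, so the dial reads about 1.21 rad. I'll hold a little longer, then hand in.

```bash
python3 -m handwheel '[{"twist":[0,0,0],"delta_pos":[0,0,0],"hand":1},{"twist":[0,0,0],"delta_pos":[0,0,0],"hand":1},{"twist":[0,0,0],"delta_pos":[0,0,0],"hand":1},{"twist":[0,0,0],"delta_pos":[0,0,0],"hand":1},{"twist":[0,0,0],"delta_pos":[0,0,0],"hand":1},{"twist":[0,0,0],"delta_pos":[0,0,0],"hand":1},{"twist":[0,0,0],"delta_pos":[0,0,0],"hand":1},{"twist":[0,0,0],"delta_pos":[0,0,0],"hand":1}]' && python3 -c "
from plant import order; print(order.sign_off())"
```

```text
time_s: 11.43
eef_pos: [0.4776, -0.1518, 0.067]
ee_rot: [-0.327, 0.327, -0.626, 0.628]
contact_force: [1.1, -4.7, 6.8]
finger_gap: 0.125
the job is handed in; nothing more can be done
None
```

I slid the steel press flat on to the hob inside the white outline and let go. Then I turned the dial to its third click and handed in at 11.4 s with the gripper still holding it. Sign-off gives no verdict, so these are my own last checks:

- **Press:** its bar centre measured (0.5135, 0.0727) against the outline's centre at (0.513, 0.072). The yaw is about 2° off the outline's, and nothing is touching the press.
- **Dial:** the bar is at -125.5°, which is about 1.21 rad from home. The pose stayed steady over the last hold, with the gripper closed on the bar.
- **Bystanders:** after the press was placed, the bowl, bottle and jar were within about 2 pixels of their starting positions in the top picture. I didn't measure them again after turning the dial.

No check failed. Some of the network's press position estimates were 10 mm or more off, so I placed the press by the depth and colour measurements instead.

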